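# Unscrew the blue reagent-bottle cap and park it on the tray

## Task

The blue screw cap of the brown bottle in the steel holder has already been slackened to its last part of a turn. Unscrew it the rest of the way (anticlockwise seen from above), keep hold of it upright as it comes free of the thread, and set it down gently, open side down, around the middle of the flat white tray. Leave the brown bottle with the orange cap standing where it is.

Things in the scene. Friction and masses are not known exactly. Their poses are not given: they have to be found in the camera images.
- cap_center (a point): Blue ribbed screw cap, cylinder 54 mm wide, 42 mm high, 30 to 75 g, open below, on the bottle in the holder. Point: on its axis, half-way up; z out of its top. Starts about 163 mm above the bench. Turned anticlockwise (from above) it climbs 4.5 mm per quarter turn and is free after 55 to 75 degrees; 85 always frees it, 180 does no harm. Grasp round its side at half height or a little above.
- bottle: Brown bottle, 86 mm wide, in a steel holder plate (130 x 130 mm, bolted down, cannot turn). Origin on its axis at bench height, z up. Shoulder ends at 135 mm; bare neck 32 mm wide up to the cap's lower edge at 142 mm; neck top at 174 mm. The thread holds the cap against a straight pull; once free, lift the cap 40 mm to clear the neck.
- tray: Flat white plastic tray, fixed, 180 x 180 mm, rim 12 mm high and 4 mm thick, inner floor 4 mm above the bench. Origin at the centre of its underside, at bench height; x and y along its sides.
- other_bottle: Bystander: loose brown bottle, 86 mm in diameter, with an orange cap, no holder, 174 mm high in all. Origin at the centre of its underside, z up. To be left alone.
Not all that is in view belongs to the job. Leave any green, pink or yellow look-alike of the bottle alone.

How it is judged:
By the outcome, as a careful person would: the job done as asked, in the order asked, and still so for the second after the job is handed in, with the robot touching nothing.
It also fails if it takes over 48 s, if anything falls off the work surface, if the arm or the gripper's body presses on something with over 40 N, if the wrist force passes 120 N, or if a joint passes its speed limit or range.

## Robot

A 6-joint arm with a two-finger parallel gripper is mounted at the origin on the work surface. World frame = base frame: x ahead of the robot, y to its left, z up, the work surface at z = 0. Lengths are in m, angles in rad, forces in N, time in s.
With the tool pointing down it reaches from about 0.425 to 0.925 m from the base axis. Payload 12.5 kg.
Tool frame: the origin (TCP) lies midway between the tips of the shut fingers; the grasp point (between the pads) lies 19 mm behind it; z points along the fingers, x is the direction in which the jaws open and shut, and the axes are right-handed (so a half turn about z gives the same grasp; the last joint's range is limited). The gripper opens to 85 mm and grips with 20 to 120 N. Pads are 22 mm wide; open, the fingers measure 114 mm over their backs; the gripper's body (76 mm by 85 mm) begins 54 mm behind the grasp point. The pads swing forward as they close: fully open they stand 13 mm farther back than shut.
Start: joints at [-1.413, 0.491, 1.559, -0, 1.092, -0.106], TCP at [0.163, -0.603, 0.231] pointing down, gripper open.
Joint ranges: [-3.1, 3.1], [-0.84, 2.19], [0.05, 2.79], [-1.13, 4.28], [0.06, 2.93], [-2.69, 2.69]. Speed limits (rad/s): [2.22, 2.22, 2.79, 3.14, 3.14, 3.14].

## Interface

Orientations are given as a unit quaternion [x, y, z, w].
In Python, from station import arm gives the robot as it stands.
- The arm moves only by the tool play_rows, never from a script. Its argument "plan" is text: rows parted by semicolons, each of 7 numbers parted by spaces: the turn, a rotation vector about the tool's x, y, z in degrees, then the shift along the tool's x, y, z in mm, then the opening, from 0 (shut) to 1 (fully open). In form: wx wy wz dx dy dz grip; .... A call has 1 to 20 rows; each row shifts and turns the pose as measured when the row begins, along the tool's axes as they then stand; what a row does not reach is not made up. A row lasts 1/8 s, in which the tool goes at most 62.5 mm and 10.7 degrees, less where a joint would pass 70% of its speed; a pose out of reach is approached as far as the arm can. A call with a gripper value outside its range is refused whole. The fingers move at their own pace and stop on an object; "newtons" is the grip in N (left out, the last holds). Time passes only in rows, so rows that do not move let the fingers close. It gives the time, the measured TCP pose, the force and the opening at its end, in the units of the state.
- arm.read_state(): the state, without advancing time (a new reading comes with each control period).
- arm.read_camera(name): name is "scene" or "side" or "wrist"; returns a dict with "img" (420x560x3 uint8, red, green, blue), "range_z" (420x560 float32, m along the optical axis (not along the pixel's ray), 0 where there is no reading), "camera_matrix" (3x3 intrinsics, pixels), "world_to_cam" (4x4, takes a point from world to camera coordinates). Camera axes: x right, y up, looking along -z (the intrinsics and any distortion apply to the point x, -y, -z); pixel columns grow to the right and rows downward; lengths in m; the calibration is good to about 2 mm. A picture is of the moment at which its call begins.
- arm.finish_job(): hands the job in, once; it reports no verdict.
The state is a dict: "time_s": time; "joint_pos": joint angles; "qd": joint speeds; "tau": joint torques, N m; "tcp_pos": TCP position; "orientation": TCP orientation; "force": force on the tool from outside, world axes, zero at the start; "torque": the same for the moment, N m; "opening": opening from 0.0 (shut) to 1.0 (fully open).
Only numpy, scipy, OpenCV 4.12 (cv2) and the standard library are available. Lean on these libraries where they do the work, as an engineer would, in place of code of your own. Each camera call takes 0.05 s, during which the arm holds its last target.

## Working session

There is one attempt and no reset: what is moved stays moved. The work goes in short steps, Python scripts to look and compute and a tool call to move; the robot and the scene stay as the last step left them, time stands still between calls to the robot, and variables do not carry over. Pictures are saved under pics/ and viewed, and the job is handed in when it is done.

Besides the shell and the picture viewer there is one more tool, called after "Request:" by a JSON object that holds its "name" and its "arguments", one argument or row to a line. play_rows: Moves the arm, as the interface text tells. Its arguments: {"type":"object","properties":{"plan":{"type":"string"},"newtons":{"type":"number"}},"required":["plan"]}

```bash
mkdir -p pics; ls
python3 - <<'E'
from station import arm
import cv2, numpy as np
for n in ["scene","side","wrist"]:
    c=arm.read_camera(n); cv2.imwrite(f"pics/{n}0.png",c["img"][:,:,::-1]); np.savez(f"{n}0.npz",**c)
    print(n,c["camera_matrix"].round(1).tolist(),c["world_to_cam"].round(3).tolist(), [k for k in c])
print(arm.read_state())
E
```

```text
pics
scene [[481.0, 0.0, 276.8], [0.0, 481.0, 213.2], [0.0, 0.0, 1.0]] [[-0.684, 0.729, -0.008, 0.419], [-0.557, -0.515, 0.652, 0.256], [0.471, 0.451, 0.758, -1.337], [0.0, 0.0, 0.0, 1.0]] ['img', 'range_z', 'camera_matrix', 'world_to_cam']
side [[507.5, 0.0, 279.8], [0.0, 507.5, 207.2], [0.0, 0.0, 1.0]] [[-0.702, -0.712, -0.019, 0.432], [0.52, -0.53, 0.67, -0.403], [-0.487, 0.461, 0.742, -0.805], [0.0, 0.0, 0.0, 1.0]] ['img', 'range_z', 'camera_matrix', 'world_to_cam']
wrist [[328.6, 0.0, 281.5], [0.0, 328.6, 201.6], [0.0, 0.0, 1.0]] [[0.259, -0.966, -0.001, -0.624], [0.916, 0.246, -0.318, 0.04], [0.307, 0.081, 0.948, -0.381], [0.0, 0.0, 0.0, 1.0]] ['img', 'range_z', 'camera_matrix', 'world_to_cam']
{'time_s': 0.15, 'joint_pos': array([-1.41256629e+00,  4.91417398e-01,  1.55930299e+00,  1.20926207e-05,
        1.09168432e+00, -1.05615854e-01]), 'qd': array([-1.59457365e-03, -2.12654683e-03, -5.81130527e-05,  1.71578450e-03,
       -1.33145390e-03, -1.68396766e-04]), 'tau': array([ 1.67534414e-03, -6.18706369e+01, -2.61693531e+01, -5.60998296e-05,
        3.19551807e-03,  2.28994304e-05]), 'tcp_pos': array([ 0.1629874 , -0.60321264,  0.2308665 ]), 'orientation': array([ 7.93974080e-01, -6.07951475e-01, -2.90866610e-04, -2.83346274e-04]), 'force': array([-0.21402272,  0.36232024,  0.09031847]), 'torque': array([ 0.04850884,  0.00235081, -0.01142771]), 'opening': 1.0024549180390787}
```

View pics/scene0.png

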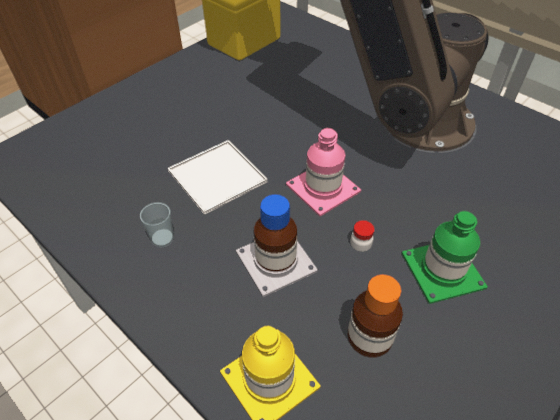

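View pics/side0.png

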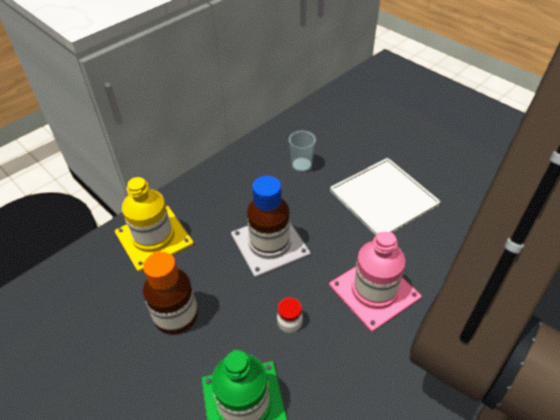

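View pics/wrist0.png

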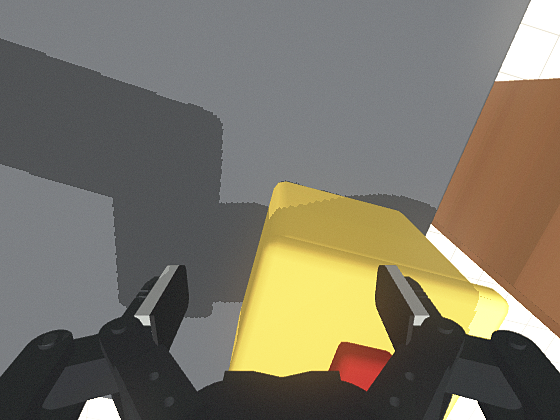

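The scene view shows the blue cap at about (275,212), the tray at (217,175) and the orange-capped bottle at (380,315). In the side view they're at (267,192), (385,197) and (168,295). The wrist view shows a yellow bin under the gripper. Next I'll measure positions.

```bash
cat > h.py <<'E'
import numpy as np, cv2
def cloud(c):
    K=c["camera_matrix"];z=c["range_z"].astype(float);T=np.linalg.inv(c["world_to_cam"])
    v,u=np.mgrid[:z.shape[0],:z.shape[1]]
    P=np.stack([(u-K[0,2])/K[0,0]*z,-(v-K[1,2])/K[1,1]*z,-z,np.ones_like(z)],-1)
    W=(P@T.T)[...,:3]; W[z<=0]=np.nan
    return W
def hsv(c): return cv2.cvtColor(c["img"],cv2.COLOR_RGB2HSV).astype(int)
def circ(P,r=None):
    from scipy.optimize import least_squares
    f=lambda p:np.hypot(P[:,0]-p[0],P[:,1]-p[1])-(r or p[2])
    return least_squares(f,[*P[:,:2].mean(0),r or .03],loss='soft_l1',f_scale=.002).x
def blue(c,lo=(105,130,40),hi=(130,256,256)):
    H=hsv(c);return np.all((H>=lo)&(H<hi),-1)
E
python3 - <<'E'
from h import *
for n in ["scene","side"]:
    c=dict(np.load(n+"0.npz"));W=cloud(c);H=hsv(c)
    for nm,m in [("cap",blue(c)),("orange",blue(c,(8,200,120),(16,256,256)))]:
        k,l,s,_=cv2.connectedComponentsWithStats(m.astype(np.uint8));
        i=1+s[1:,4].argmax();m=l==i
        P=W[m];P=P[~np.isnan(P[:,0])]
        zt=np.percentile(P[:,2],97);t=P[P[:,2]>zt-.004];b=P[P[:,2]<zt-.008]
        print(n,nm,s[i],"ztop",zt.round(4),"zmin",np.percentile(P[:,2],2).round(4),"top bbox ctr",((t.min(0)+t.max(0))/2).round(4),np.ptp(t,axis=0).round(3),"sidecirc r27",circ(b,.027).round(4), circ(b).round(4))
    m=(H[...,1]<40)&(H[...,2]>170)&(abs(W[...,2]-.008)<.012)&(np.abs(W[...,0])<1.2)&(np.abs(W[...,1])<.8)
    k,l,s,_=cv2.connectedComponentsWithStats(m.astype(np.uint8))
    for i in 1+np.argsort(-s[1:,4])[:3]:
        P=W[l==i]; r=cv2.minAreaRect((P[:,:2]*1000).astype(np.float32)); print(n,"white",s[i],r,np.median(P[:,2]).round(4))
    # brown + everything map
    sel=(W[...,2]>.02)&(W[...,0]>.2)&(W[...,0]<1.1)&(abs(W[...,1])<.6)
    k,l,s,_=cv2.connectedComponentsWithStats(sel.astype(np.uint8))
    for i in range(1,k):
        if s[i,4]>150:
            P=W[l==i];print("  obj",s[i],P.min(0).round(3),P.max(0).round(3))
E
```

```text
scene cap [260 194  30  36 881] ztop 0.1862 zmin 0.1454 top bbox ctr [0.6348 0.0161 0.1848] [0.053 0.053 0.005] sidecirc r27 [0.6339 0.0154 0.027 ] [0.6297 0.0109 0.0323]
scene orange [368 275  33  40 860] ztop 0.1765 zmin 0.1407 top bbox ctr [0.6388 0.2663 0.1751] [0.052 0.052 0.005] sidecirc r27 [0.638  0.2649 0.027 ] [0.6384 0.2652 0.0265]
scene white [ 168  140   99   74 3660] ((540.317138671875, -274.2757873535156), (196.96978759765625, 187.66896057128906), 79.05351257324219) 0.0044
scene white [ 236  242   81   53 1206] ((632.4402465820312, 17.384384155273438), (130.78421020507812, 132.88294982910156), 70.88094329833984) 0.0103
scene white [436 141   7   5  16] ((79.54996490478516, 78.3597412109375), (21.994735717773438, 16.260377883911133), 27.49761962890625) 0.0164
  obj [ 340    0  104  138 9890] [ 0.2   -0.137  0.125] [0.281 0.113 0.428]
  obj [ 304  129   41   69 2117] [ 0.36  -0.093  0.02 ] [ 0.447 -0.002  0.178]
  obj [ 254  195   44   81 2883] [ 0.595 -0.026  0.02 ] [0.681 0.062 0.187]
  obj [ 140  203   33   40 1007] [ 0.728 -0.247  0.02 ] [ 0.791 -0.182  0.089]
  obj 
[... 945 characters left out ...]
4.3113403320312, -191.5291748046875), (13.170263290405273, 4.495522499084473), 27.03506851196289) 0.018
  obj [  409    42   151   332 12837] [ 0.2   -0.115  0.168] [0.274 0.112 0.582]
  obj [289 131  26  37 794] [ 0.725 -0.247  0.02 ] [ 0.788 -0.183  0.089]
  obj [ 247  176   44   82 2831] [ 0.585 -0.028  0.02 ] [0.673 0.063 0.189]
  obj [ 122  178   52   74 2582] [0.779 0.138 0.02 ] [0.867 0.229 0.178]
  obj [ 352  231   53   77 2950] [ 0.35  -0.092  0.02 ] [ 0.441 -0.002  0.178]
  obj [ 143  252   54   80 3136] [0.592 0.224 0.02 ] [0.674 0.308 0.179]
  obj [277 298  25  31 629] [0.445 0.098 0.02 ] [0.49  0.143 0.06 ]
  obj [ 212  350   59   70 3316] [0.365 0.246 0.021] [0.453 0.334 0.178]
```

Request:
{"name": "play_rows", "arguments": {
  "plan": "0 0 0 -10 -13 0 1;0 0 0 -24 -31 0 1;0 0 0 -24 -31 0 1;0 0 0 -24 -31 0 1;0 0 0 -24 -31 0 1;0 0 0 -24 -31 0 1;0 0 0 -24 -31 0 1;0 0 0 -24 -31 0 1;0 0 0 -24 -31 0 1;0 0 0 -24 -31 0 1;0 0 0 -24 -31 0 1;0 0 0 -24 -31 0 1;0 0 0 -24 -31 0 1;0 0 0 -24 -31 0 1;0 0 0 -24 -31 0 1;0 0 0 -24 -31 0 1;0 0 0 -24 -31 0 1;0 0 0 -24 -31 0 1;0 0 0 -10 -13 0 1;0 0 0 0 0 0 1",
  "newtons": 60
}}

```text
time_s: 2.65
tcp_pos: [0.5942, -0.0087, 0.2316]
orientation: [0.796, -0.606, -0.002, -0.001]
force: [-0.6, -0.4, -0.3]
opening: 1.005
```

```bash
cat > look.py <<'E'
import sys
from h import *
from station import arm
from scipy.spatial.transform import Rotation as R
tag=sys.argv[1]
np.set_printoptions(suppress=True,precision=4)
for n in sys.argv[2:]:
    c=arm.read_camera(n);cv2.imwrite(f"pics/{n}{tag}.png",c["img"][:,:,::-1]);np.savez(f"{n}{tag}.npz",**c)
    W=cloud(c);m=blue(c)
    k,l,s,_=cv2.connectedComponentsWithStats(m.astype(np.uint8))
    if k<2: continue
    i=1+s[1:,4].argmax();P=W[l==i];P=P[~np.isnan(P[:,0])];zt=np.percentile(P[:,2],97)
    t=P[abs(P[:,2]-zt)<.004]
    print(n,s[i],"ztop",zt,"zmin",np.percentile(P[:,2],2),"topmid",(np.percentile(t,1,0)+np.percentile(t,99,0))/2,np.ptp(t,axis=0))
s=arm.read_state();r=R.from_quat(s["orientation"])
print("t",s["time_s"],"tcp",s["tcp_pos"],"q",s["joint_pos"],"F",s["force"],"M",s["torque"],"open",s["opening"])
print("tool x,y,z",*r.as_matrix().T)
E
python3 look.py 1 wrist
```

```text
wrist [ 215  109   92   94 6687] ztop 0.1845918952057291 zmin 0.1710021278614971 topmid [0.6337 0.0157 0.1833] [0.0532 0.0533 0.0051]
t 2.7 tcp [ 0.594  -0.0093  0.2316] q [-0.1287  0.447   1.6361  0.0052  1.0606  1.1711] F [-1.1135  0.0714  0.0465] M [-0.0466  0.045   0.0136] open 0.9992686692926334
tool x,y,z [ 0.2652 -0.9642 -0.005 ] [-0.9642 -0.2652  0.0002] [-0.0015  0.0047 -1.    ]
```

Request:
{"name": "play_rows", "arguments": {
  "plan": "0 0 0 -6.5 -22 0 1;0 0 0 -7 -23 0 1;0 0 0 0 0 0 1;0 0 0 0 0 15 1"
}}

```text
time_s: 3.2
tcp_pos: [0.6318, 0.0118, 0.2174]
orientation: [0.794, -0.608, -0.002, -0.001]
force: [-0.4, -0.2, 0.4]
opening: 0.994
```

```bash
python3 look.py 2 wrist
```

```text
wrist [ 231  174   92  101 7214] ztop 0.1844240359444252 zmin 0.1503931258387756 topmid [0.634  0.0159 0.1832] [0.054  0.0533 0.0051]
t 3.25 tcp [0.6308 0.0119 0.2145] q [-0.0874  0.5174  1.5597  0.0044  1.07    1.2173] F [ 0.0878 -0.2407 -1.7837] M [-0.002   0.0533 -0.0056] open 0.9978078180663975
tool x,y,z [ 0.2608 -0.9654 -0.0055] [-0.9654 -0.2609  0.0038] [-0.0051  0.0043 -1.    ]
```

Request:
{"name": "play_rows", "arguments": {
  "plan": "0 0 0 -3 -4 0 1;0 0 0 0 0 20 1;0 0 0 0 0 20 1;0 0 0 0 0 20 1;0 0 0 0 0 9 1;0 0 0 0 0 0 1;0 0 0 0 0 0 1"
}}

```text
time_s: 4.12
tcp_pos: [0.6327, 0.015, 0.1443]
orientation: [0.793, -0.609, -0.003, -0.0]
force: [0.7, 0.3, -0.2]
opening: 0.999
```

```bash
python3 look.py 3 wrist
```

```text
wrist [  210   215   142   161 17735] ztop 0.18429487201824757 zmin 0.14808818150130537 topmid [0.6343 0.016  0.1828] [0.0542 0.0535 0.0051]
t 4.175 tcp [0.6327 0.015  0.1443] q [-0.0822  0.5959  1.6243  0.0047  0.9265  1.2239] F [-0.3491  1.0328 -0.739 ] M [0.0343 0.0256 0.0019] open 0.9989537369384404
tool x,y,z [ 0.2588 -0.9659 -0.0053] [-0.9659 -0.2588  0.0035] [-0.0047  0.0042 -1.    ]
```

View pics/wrist3.png

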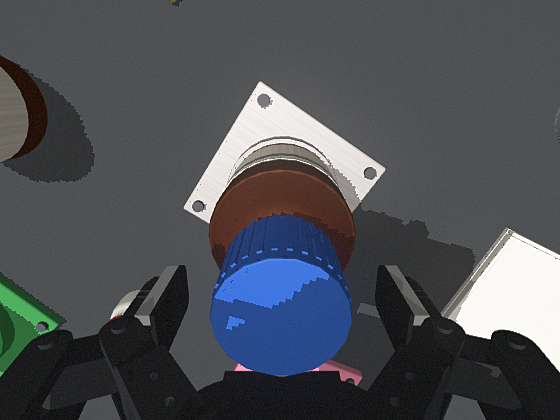

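The wrist view shows the blue cap centred at about (281,300), between the two open pads at (165,295) and (398,295). Closing on it.

Request:
{"name": "play_rows", "arguments": {
  "plan": "0 0 0 0 -1.5 0 0.6;0 0 0 0 0 0 0.4;0 0 0 0 0 0 0.2;0 0 0 0 0 0 0.2;0 0 0 0 0 0 0.2;0 0 0 0 0 0 0.2",
  "newtons": 60
}}

```text
time_s: 4.92
tcp_pos: [0.6348, 0.0153, 0.1458]
orientation: [0.793, -0.609, -0.002, -0.001]
force: [-0.3, -1.5, 1.1]
opening: 0.624
```

```bash
python3 look.py 4 wrist
```

```text
wrist [  212   218   140   158 17234] ztop 0.18424502229468967 zmin 0.1480343211408487 topmid [0.6346 0.0155 0.1828] [0.0536 0.0535 0.0051]
t 4.975 tcp [0.6348 0.0153 0.1458] q [-0.0814  0.596   1.6191  0.0046  0.9291  1.2248] F [-0.2183  0.7995  0.3916] M [-0.0768  0.0281 -0.0135] open 0.6230243757907521
tool x,y,z [ 0.2588 -0.9659 -0.0044] [-0.9659 -0.2588  0.0012] [-0.0023  0.0039 -1.    ]
```

View pics/wrist4.png

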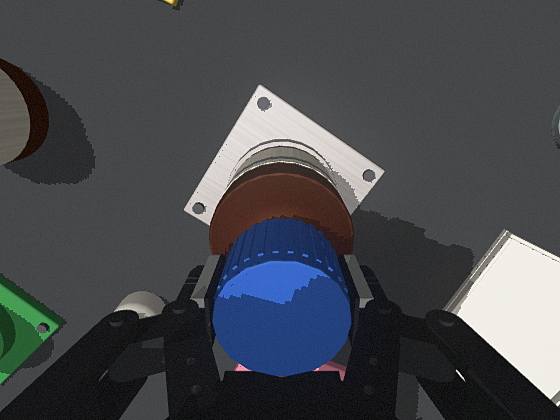

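The pads hold the cap: opening 0.623 is 53 mm, and the forces are low. I'll start the unscrewing.

Request:
{"name": "play_rows", "arguments": {
  "plan": "0 0 -8 0 0 -0.4 0.2;0 0 -8 0 0 -0.4 0.2;0 0 -8 0 0 -0.4 0.2;0 0 -8 0 0 -0.4 0.2;0 0 0 0 0 0 0.2"
}}

```text
time_s: 5.6
tcp_pos: [0.6345, 0.0159, 0.1474]
orientation: [0.933, -0.359, -0.002, -0.002]
force: [-0.4, -1.3, 0.1]
opening: 0.626
```

```bash
python3 look.py 5 wrist
```

```text
wrist [  212   218   140   158 17257] ztop 0.18585999734230202 zmin 0.14956165686485554 topmid [0.6345 0.0157 0.1844] [0.0542 0.054  0.005 ]
t 5.65 tcp [0.6345 0.0159 0.1474] q [-0.0808  0.5941  1.6179  0.0056  0.933   0.6523] F [ 0.5757 -0.7906  1.0287] M [-0.078   0.0478 -0.0147] open 0.6215096221373884
tool x,y,z [ 0.7408 -0.6717 -0.0054] [-0.6717 -0.7408 -0.0015] [-0.003   0.0048 -1.    ]
```

Request:
{"name": "play_rows", "arguments": {
  "plan": "0 0 -8 0 0 -0.4 0.2;0 0 -8 0 0 -0.4 0.2;0 0 -8 0 0 -0.4 0.2;0 0 -8 0 0 -0.4 0.2;0 0 -8 0 0 -0.4 0.2;0 0 -8 0 0 -0.4 0.2;0 0 -8 0 0 -0.4 0.2;0 0 -8 0 0 -0.4 0.2;0 0 -8 0 0 -0.4 0.2;0 0 0 0 0 0 0.2"
}}

```text
time_s: 6.9
tcp_pos: [0.633, 0.0167, 0.1511]
orientation: [0.966, 0.259, -0.002, -0.004]
force: [1.1, -0.5, 1.6]
opening: 0.62
```

```bash
python3 look.py 6 wrist scene
```

```text
wrist [  212   218   140   158 17252] ztop 0.18960009392321572 zmin 0.15346535161261993 topmid [0.6339 0.0163 0.1882] [0.0537 0.0547 0.0053]
scene [278 195  12  33 283] ztop 0.19226547032369098 zmin 0.08145542086716881 topmid [0.6286 0.0285 0.1906] [0.0388 0.0302 0.0051]
t 7.0 tcp [0.633  0.0167 0.1511] q [-0.0802  0.589   1.6162  0.0071  0.9436 -0.6079] F [ 0.6713 -0.6897  1.3034] M [-0.0577 -0.1251  0.045 ] open 0.6238174999002317
tool x,y,z [ 0.866   0.5    -0.0028] [ 0.4999 -0.866  -0.0089] [-0.0068  0.0063 -1.    ]
```

View pics/wrist6.png

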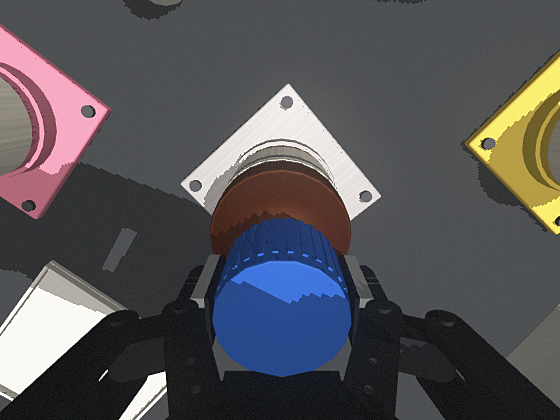

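I've turned it 105° and the cap has risen 5.4 mm. It sits unchanged in the jaws, with ribs at the same image position. Now a gentle lift.

Request:
{"name": "play_rows", "arguments": {
  "plan": "0 0 0 0 0 -3 0.2;0 0 0 0 0 -5 0.2;0 0 0 0 0 -5 0.2;0 0 0 0 0 0 0.2"
}}

```text
time_s: 7.5
tcp_pos: [0.6328, 0.0167, 0.1647]
orientation: [0.967, 0.256, -0.003, -0.004]
force: [-0.8, 0.2, -1.1]
opening: 0.622
```

```bash
python3 look.py 7 wrist
```

```text
wrist [  212   218   140   158 17243] ztop 0.20317340413481597 zmin 0.16715808306585944 topmid [0.6337 0.0162 0.2018] [0.0535 0.0543 0.0052]
t 7.55 tcp [0.6327 0.0167 0.1644] q [-0.0802  0.5739  1.604   0.0071  0.9723 -0.602 ] F [ 0.9692 -0.283  -0.9328] M [ 0.0042 -0.0454 -0.0167] open 0.6224648984640572
tool x,y,z [ 0.8689  0.495  -0.0038] [ 0.4949 -0.8689 -0.0097] [-0.0081  0.0065 -0.9999]
```

The cap came up with the tool and is free. I'll lift clear of the neck, level the small tilt and carry it toward the tray.

Request:
{"name": "play_rows", "arguments": {
  "plan": "0 0 0 0 0 -8 0.2;0 0 0 0 0 -14 0.2;0 0 0 0 0 -14 0.2;-0.5 0.2 0 0 0 -14 0.2;0 0 0 0 0 0 0.2;0 0 0 -8 7.5 0 0.2;0 0 0 -18 17 0 0.2;0 0 0 -18 17 0 0.2;0 0 0 -18 17 0 0.2;0 0 0 -18 17 0 0.2;0 0 0 -18 17 0 0.2;0 0 0 -18 17 0 0.2;0 0 0 -18 17 0 0.2;0 0 0 -18 17 0 0.2;0 0 0 -18 17 0 0.2;0 0 0 -8 7.5 0 0.2;0 0 0 0 0 0 0.2"
}}

```text
time_s: 9.68
tcp_pos: [0.5539, -0.23, 0.213]
orientation: [0.967, 0.255, -0.004, -0.003]
force: [-0.6, -0.1, -1.9]
opening: 0.622
```

```bash
python3 look.py 8 wrist side scene
python3 - <<'E'
from h import *
for n in ["wrist","side","scene"]:
    c=dict(np.load(n+"8.npz"));W=cloud(c);H=hsv(c)
    m=(H[...,1]<40)&(H[...,2]>90)&(abs(W[...,2]-.008)<.012)&(abs(W[...,0]-.54)<.14)&(abs(W[...,1]+.275)<.14)
    k,l,s,_=cv2.connectedComponentsWithStats(m.astype(np.uint8));i=1+s[1:,4].argmax();P=W[l==i]
    print(n,s[i],cv2.minAreaRect((P[:,:2]*1000).astype(np.float32)),np.median(P[:,2]))
E
```

```text
wrist [  212   232   140   144 15628] ztop 0.25151651415018755 zmin 0.22868768764368305 topmid [ 0.5549 -0.2304  0.2501] [0.0535 0.0542 0.0052]
side [368 109  25  33 718] ztop 0.2544544525161147 zmin 0.21168410990028777 topmid [ 0.5557 -0.2297  0.2526] [0.0516 0.0536 0.0047]
scene [214  94  14  32 330] ztop 0.25366938020628976 zmin 0.21207243623744465 topmid [ 0.549  -0.2224  0.252 ] [0.0414 0.0399 0.0051]
t 9.825 tcp [ 0.5544 -0.2289  0.2132] q [-0.501   0.4765  1.6386 -0.0017  1.0353 -1.0172] F [ 0.6938 -0.2195 -1.2664] M [-0.0092 -0.0159  0.0188] open 0.6182714167143778
tool x,y,z [ 0.8692  0.4944 -0.0059] [ 0.4943 -0.8692 -0.0067] [-0.0084  0.0029 -1.    ]
wrist [  144    77   228   183 20437] ((544.90869140625, -272.9720153808594), (187.2047119140625, 186.52151489257812), 79.02718353271484) 0.003237738209209917
side [ 328  157   69   80 3372] ((590.8029174804688, -247.45875549316406), (157.43380737304688, 264.4558410644531), 39.03573226928711) 0.0047783120165244
scene [ 167  140  101   75 4161] ((538.80322265625, -275.44488525390625), (201.89234924316406, 192.34555053710938), 79.25750732421875) 0.004365091682113964
```

View pics/wrist8.png

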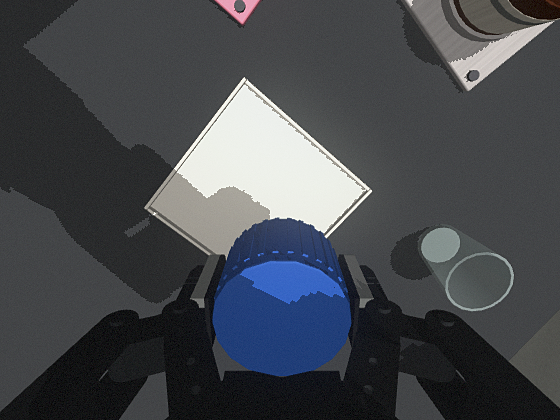

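View pics/side8.png

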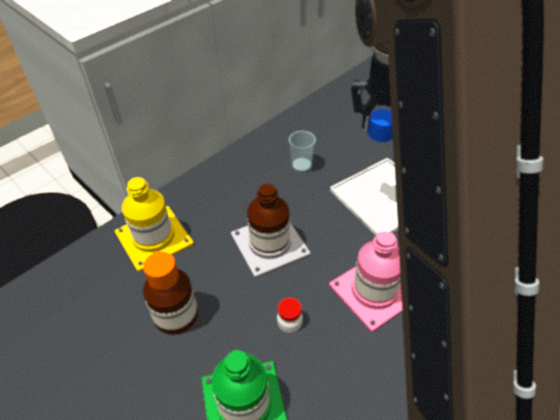

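The wrist view shows the cap at (281,300) still upright in the jaws, and the tray centred at about (258,150). The side view at (267,200) shows the bottle bare in its holder, with the orange-capped bottle unmoved. Moving over the tray centre and going down.

Request:
{"name": "play_rows", "arguments": {
  "plan": "-0.4 0.3 0 -10 10 0 0.2;0 0 0 -14 15 0 0.2;0 0 0 -7 8 0 0.2;0 0 0 0 0 10 0.2;0 0 0 0 0 20 0.2;0 0 0 0 0 25 0.2;0 0 0 0 0 25 0.2;0 0 0 0 0 25 0.2;0 0 0 0 0 25 0.2;0 0 0 0 0 20 0.2;0 0 0 0 0 10 0.2;0 0 0 0 0 0 0.2;0 0 0 0 0 0 0.2"
}}

```text
time_s: 11.45
tcp_pos: [0.5425, -0.2742, 0.0444]
orientation: [0.967, 0.256, -0.001, -0.001]
force: [0.8, -0.6, -0.6]
opening: 0.628
```

```bash
python3 look.py 9 wrist scene
```

```text
wrist [  212   238   140   138 14713] ztop 0.08283852588755126 zmin 0.06837052726218382 topmid [ 0.5431 -0.2746  0.0814] [0.0533 0.0541 0.0053]
scene [213 143  12  27 235] ztop 0.08581783960283086 zmin 0.045299467176678695 topmid [ 0.5388 -0.2664  0.0839] [0.0405 0.0395 0.0045]
t 11.55 tcp [ 0.5426 -0.2742  0.0446] q [-0.5766  0.7003  1.7567 -0.0001  0.6859 -1.0941] F [ 0.3351  0.2873 -0.8769] M [-0.0302 -0.0187 -0.0388] open 0.6241854655356495
tool x,y,z [ 0.869   0.4948 -0.0007] [ 0.4948 -0.869  -0.0011] [-0.0011  0.0006 -1.    ]
```

View pics/scene9.png

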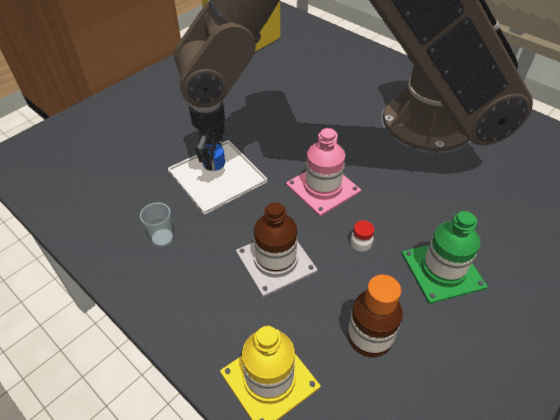

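The scene view shows the cap at (213,157), upright over the tray, with all bystanders in place. Now the last stretch down.

Request:
{"name": "play_rows", "arguments": {
  "plan": "0 0 0 0 0 8 0.2;0 0 0 0 0 10 0.2;0 0 0 0 0 8 0.2;0 0 0 0 0 4 0.2;0 0 0 0 0 2 0.2;0 0 0 0 0 0 0.2;0 0 0 0 0 0 0.2"
}}

```text
time_s: 12.42
tcp_pos: [0.5428, -0.2744, 0.011]
orientation: [0.967, 0.256, -0.0, -0.0]
force: [0.3, -0.6, -0.6]
opening: 0.621
```

```bash
python3 look.py 10 wrist
```

```text
wrist [  212   239   140   137 14475] ztop 0.04942128994903374 zmin 0.03674756471007488 topmid [ 0.5433 -0.2747  0.048 ] [0.0534 0.0539 0.0052]
t 12.475 tcp [ 0.5428 -0.2744  0.011 ] q [-0.5766  0.7513  1.7692 -0.0001  0.6211 -1.0941] F [-0.5073 -0.1519 -0.7933] M [-0.0677  0.0392 -0.0306] open 0.6226289433190346
tool x,y,z [ 0.869   0.4948 -0.0001] [ 0.4948 -0.869   0.    ] [-0.0001 -0.     -1.    ]
```

Cap top is at 0.0494, and it should be at 0.046 on the floor, so about 3 mm remain.

Request:
{"name": "play_rows", "arguments": {
  "plan": "0 0 0 0 0 1.5 0.2;0 0 0 0 0 1 0.2;0 0 0 0 0 0 0.2"
}}

```text
time_s: 12.85
tcp_pos: [0.5429, -0.2745, 0.0087]
orientation: [0.967, 0.256, 0.0, 0.0]
force: [-0.4, -0.2, -0.4]
opening: 0.625
```

Request:
{"name": "play_rows", "arguments": {
  "plan": "0 0 0 0 0 0.5 0.2;0 0 0 0 0 0 0.2"
}}

```text
time_s: 13.1
tcp_pos: [0.543, -0.2745, 0.0082]
orientation: [0.967, 0.256, 0.0, 0.0]
force: [-0.5, 0.3, -0.7]
opening: 0.626
```

Request:
{"name": "play_rows", "arguments": {
  "plan": "0 0 0 0 0 0.6 0.2;0 0 0 0 0 0 0.2"
}}

```text
time_s: 13.35
tcp_pos: [0.543, -0.2745, 0.0078]
orientation: [0.967, 0.256, 0.0, 0.0]
force: [0.2, -0.4, 1.0]
opening: 0.622
```

Request:
{"name": "play_rows", "arguments": {
  "plan": "0 0 0 0 0 0.5 0.2;0 0 0 0 0 0 0.2"
}}

```text
time_s: 13.6
tcp_pos: [0.543, -0.2745, 0.0078]
orientation: [0.967, 0.256, 0.0, 0.0]
force: [0.2, 0.6, -0.8]
opening: 0.628
```

```bash
python3 look.py 11 wrist
```

```text
wrist [  212   241   139   135 14420] ztop 0.046241468247711484 zmin 0.033766025186346395 topmid [ 0.5435 -0.2748  0.0448] [0.0532 0.0542 0.0054]
t 13.65 tcp [ 0.5431 -0.2745  0.0077] q [-0.5765  0.7564  1.7702 -0.0002  0.6139 -1.094 ] F [-0.1886  0.5928  2.2704] M [0.022  0.1917 0.0001] open 0.6267079494297473
tool x,y,z [0.869  0.4949 0.0004] [ 0.4949 -0.869   0.001 ] [ 0.0009 -0.0007 -1.    ]
```

The tool stopped going down and the cap top is at 0.046, so it's seated. I'll release and retreat.

Request:
{"name": "play_rows", "arguments": {
  "plan": "0 0 0 0 0 0 0.65;0 0 0 0 0 0 0.75;0 0 0 0 0 0 0.9;0 0 0 0 0 0 1;0 0 0 0 0 0 1;0 0 0 0 0 0 1;0 0 0 0 0 -8 1;0 0 0 0 0 -15 1;0 0 0 0 0 -25 1;0 0 0 0 0 -30 1;0 0 0 0 0 -30 1;0 0 0 0 0 -30 1;0 0 0 0 0 -20 1;0 0 0 0 0 0 1;0 0 0 0 0 0 1"
}}

```text
time_s: 15.52
tcp_pos: [0.5427, -0.2743, 0.1778]
orientation: [0.967, 0.256, 0.002, 0.002]
force: [-0.7, 0.9, -0.3]
opening: 1.001
```

```bash
python3 look.py 12 wrist scene
python3 - <<'E'
from h import *
c=dict(np.load("scene12.npz"));W=cloud(c);m=blue(c,(8,200,120),(16,256,256))
k,l,s,_=cv2.connectedComponentsWithStats(m.astype(np.uint8));i=1+s[1:,4].argmax();P=W[l==i];t=P[P[:,2]>.172];print("orange",s[i],(t.min(0)+t.max(0))/2)
E
```

```text
wrist [ 251  163   61   57 2692] ztop 0.04642655663016192 zmin 0.04374393035936429 topmid [ 0.5439 -0.2753  0.0452] [0.0521 0.0531 0.0052]
scene [203 155  23  26 481] ztop 0.048559730872653646 zmin 0.010669017775230293 topmid [ 0.5462 -0.2733  0.0472] [0.0522 0.0528 0.006 ]
t 15.625 tcp [ 0.5428 -0.2743  0.1774] q [-0.5765  0.5221  1.665  -0.0001  0.9488 -1.094 ] F [-0.1974 -0.2897 -0.5235] M [ 0.005   0.0103 -0.0078] open 0.994640683738379
tool x,y,z [0.869  0.4948 0.0026] [ 0.4948 -0.869   0.0051] [ 0.0047 -0.0031 -1.    ]
orange [368 275  33  40 866] [0.63881427 0.26602867 0.17491539]
```

View pics/wrist12.png

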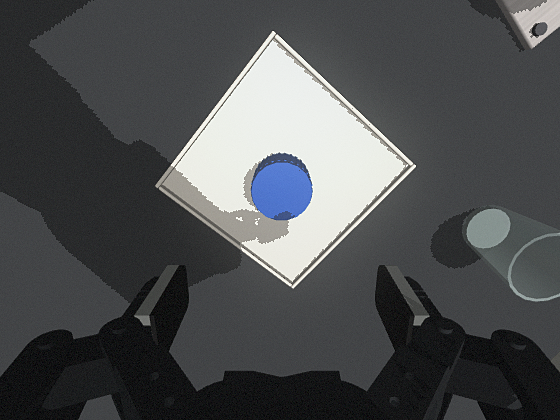

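View pics/scene12.png

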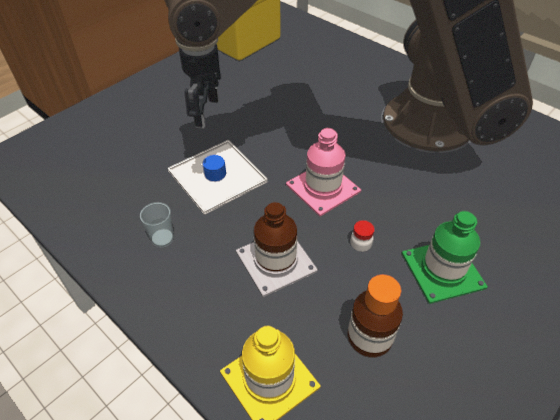

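The wrist view shows the cap flat at (281,187) in mid-tray, and the scene view shows it upright at (214,168). The orange-capped bottle hasn't moved and the gripper is well clear, so I'm handing in.

```bash
python3 -c "
from station import arm
print(arm.finish_job())"
```

```text
the job is handed in; nothing more can be done
None
```

I unscrewed the blue cap by about 105° anticlockwise and lifted it free upright. I then set it open side down near the middle of the tray and handed the job in at about 15.6 s of the 48 s allowed.

- **Cap on the tray:** it stands at (0.544, −0.275) m, against a measured tray centre of about (0.544, −0.274). Its top is at 0.046 m, which is what it should be resting on the tray floor.
- **Bystander:** the orange-capped bottle is where it started, to within 1 mm. The brown bottle is bare in its holder, and nothing else in the scene view has moved.
- **Robot:** the gripper is open, about 0.17 m above the tray and touching nothing. Force readings stayed within about 3 N wherever I checked them.
- **Disagreements:** the cameras differed by 2–3 mm on positions, and by up to about 8 mm on the tray centre. The scene camera gave the final cap top as 0.0486 m, against 0.0464 m from the wrist camera. The side camera's last tray reading was unusable because the arm blocked the view.

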